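# Set two lock cylinders in the holding block and hold the microscope over a keyway

## Robot

A 6-joint arm with a two-finger parallel gripper is mounted at the origin on a cart in front of the work surface, level with it; the furniture and walls round the work are solid. World frame = base frame: x ahead of the robot, y to its left, z up, the work surface at z = 0. Lengths are in m, angles in rad, forces in N, time in s.
With the tool pointing down it reaches from about 0.325 to 0.775 m from the base axis. Payload 5.5 kg.
Tool frame: the origin (TCP) lies between the finger pads, 19 mm behind the fingertips; this is the grasp point; z points along the fingers, y is the line along which they close (so a half turn about z gives the same grasp; the last joint's range is limited). The gripper opens to 88 mm and grips with 3 to 60 N. Pads are 20 mm wide; open, the fingers measure 115 mm over their backs; the gripper's body (75 mm by 178 mm) begins 61 mm behind the grasp point.
Start: joints at [-1.25, 0.091, 1.231, -0, 1.82, -0.057], TCP at [0.221, -0.558, 0.241] pointing down, gripper open.
Joint ranges: [-2.87, 2.87], [-0.86, 2.18], [0.17, 2.46], [-1.51, 4.65], [0.06, 2.69], [-2.65, 2.65]. Speed limits (rad/s): [2.57, 2.57, 3.01, 3.14, 3.14, 3.14].

## Interface

Orientations are given as a unit quaternion [w, x, y, z].
In Python, from bench import robot, eyes gives the robot as it stands (robot), with the cameras (eyes).
- The arm moves only by the tool nudge_tcp, called after "Request:" as a command line: name --argument value ..., lists and objects as JSON in quotes. Schema: {"type":"object","properties":{"moves":{"type":"array","items":{"type":"object","properties":{"aperture":{"type":"number"},"d":{"type":"array","items":{"type":"number"},"minItems":3,"maxItems":3},"twist":{"type":"number"}},"additionalProperties":false,"required":["aperture"]},"minItems":1,"maxItems":12},"grip_force":{"type":"number"},"only":{"type":"string"},"quiet":{"type":"boolean"},"lines":{"type":"string"}},"required":["moves"],"additionalProperties":false}. moves is a list of rows, 1 to 12 of them, each an object with the fields aperture (the opening from 0.0 (shut) to 1.0 (fully open)), d (a list: dx, dy, dz in m), twist (a turn about the tool's z in rad); a field left out counts as zero (the opening has to be given); each row shifts and turns the commanded pose from where the row before left it, along the tool's axes as they then stand; what a row does not reach is not made up. A row lasts 1/10 s, in which the tool goes at most 0.05 m and 0.15 rad, less where a joint would pass 70% of its speed; a pose out of reach is approached as far as the arm can. The fingers move at their own pace and stop on an object; grip_force is the grip in N (left out, the last holds). Time passes only in rows, so rows that do not move let the fingers close. The tool returns the time, the measured TCP pose, the force, the opening and the grip force at its end. only (a regular expression) keeps the lines of the reply that match it, lines (a string "A,B") keeps lines A to B, and quiet returns only ok. Input that does not fit is refused with a message, and nothing moves.
- robot.observe(): the state, without advancing time (a new reading comes with each control period).
- eyes.snapshot(name): name is "side" or "top" or "wrist"; returns a dict with "img" (384x512x3 uint8, red, green, blue), "fx", "fy", "cx", "cy" (pixels), "k1" (the pictures are not rectified: a ray, as slopes to the right and down, at radius r is drawn at 1 + k1 r^2 times it, then the intrinsics apply), "rvec" (rotation vector, rad) and "tvec" (3), from world to camera coordinates, as OpenCV has them. Camera axes: x right, y down, z forward; pixel columns grow to the right and rows downward; lengths in m; the calibration is good to about 2 mm. A picture is of the moment at which its call begins. There is no depth.
- robot.hand_in(): hands the job in; it is judged then, once.
The state is a dict: "t": time; "joint_pos": joint angles; "dq": joint speeds; "tau": joint torques, N m; "eef_pos": TCP position; "tcp_rot": TCP orientation; "contact_force": force on the tool from outside, world axes, zero at the start; "torque": the same for the moment, N m; "width": opening from 0.0 (shut) to 1.0 (fully open); "grasp_force": force on a finger pad.
Only numpy, scipy, OpenCV 4.12 (cv2) and the standard library are available. Lean on these libraries where they do the work, as an engineer would, in place of code of your own. Each camera call takes 0.05 s, during which the arm holds its last target. There are 200 camera calls.

## Task

Two door-lock cylinders that came in for a check on pick marks stand on the counter: drop each one upright into a bore of the aluminium holding block, all the way down, and let go of it. Then lift the hand microscope out of its cradle, carry it over whatever stands in the way, and finish holding it there upright, still and without touching, with its nose about 1 cm above the keyway of the cylinder in the left bore (left as seen from the robot). The microscope must never touch a cylinder, and the other things on the counter stay where they stand.

Things in the scene. Friction and masses are not known exactly. Their poses are not given: they have to be found in the camera images.
- block: Fixed rectangular aluminium holding block on the counter, 60 (its x) x 140 (its y) x 35 mm high, with two vertical blind bores side by side along its long y axis, 70 mm apart. Origin: centre of its underside. z up, x points away from the robot, y to the robot's left (turned by up to 0.35 rad).
- bore_left (a point): Centre of the mouth of the left (+y) bore, on the block's top, 35 mm above the counter; axes as the block's. 30 mm deep (floor 5 mm above the counter), teardrop-shaped as the cylinders: 36 mm along x, 20 mm wide at the round end toward -x, tapering to +x; 1.5 mm play all round, 3 mm lead-in chamfer. A cylinder fits only with its x along the block's x, not turned half round.
- bore_right (a point): The same for the right (-y) bore.
- cylinder_a: Loose brass profile lock cylinder, 180 g, standing on end: 62 mm tall, 33.2 mm along its x, 17 mm wide; outline from above: a teardrop, round end (radius 8.5) toward its -x, flat 10 mm end at +x. Origin: centre of its foot; z up; x turned up to 0.4 rad from the robot's x. Grip along its x, TCP 54 mm above the foot. Goes into either bore; home with its origin 30 mm below the bore's mouth.
- cylinder_a_keyway (a point): Centre of the keyway face of cylinder_a, on top: 8.2 mm from its axis toward its own -x (in the round end), 63.5 mm above its foot; axes as the body's.
- cylinder_b: The other cylinder, of the same shape and size, nickel-plated.
- cylinder_b_keyway (a point): Centre of the keyway face of cylinder_b, as for cylinder_a.
- microscope: Loose wireless hand microscope: upright grey round body, 33 mm diameter, 115 mm long, 90 g, clear plastic nose 25 mm wide at the lower end. Origin: centre of the nose's end face; z up along the body. It starts upright, nose down in the cradle, its nose 10 mm above the counter.
- microscope_nose (a point): Centre of the nose's end face (same point as the microscope's origin).
- microscope_grip (a point): Where to grip the body from above, any way round: on the axis, 80 mm above the nose (33 mm wide there; the body ends 35 mm higher).
- cradle: Fixed weighted stand, round foot 73 mm across, with a black tube of 47 mm outer and 37 mm inner diameter whose rim is 38 mm above the counter; the microscope stands loosely in it, 28 mm deep, and comes out straight up. Origin: centre of the underside.
- oiler: Loose bystander: upright plastic oil bottle with a red spout, 45 mm wide, 132 mm tall, between cradle and block. Origin: centre of its foot.
- bench_grinder: Fixed furniture to keep clear of: orange double bench grinder on the right, 225 (x) x 396 (y) x 234 mm high, with eye shields, in front of and beside where the arm starts. Origin: centre of its underside.
- grease_tin: Loose bystander: round flat tin, 70 mm wide, 24 mm high, close behind the block. Origin: centre of its underside.
- padlock: Loose bystander: brass padlock lying flat, 54 x 40 x 13 mm, in front of the block. Origin: centre of its underside.

How it is judged:
On the way, in this order (a step that is already met when the one before it is completed fails the run):
1. one cylinder stands all the way down in a bore and is let go (((((horizontal distance between cylinder_a and bore_left below 0.004 m and z of cylinder_a in the frame of bore_left below -0.026 m and angle between cylinder_a's own z axis and vertical below 0.12 rad) or (horizontal distance between cylinder_a and bore_right below 0.004 m and z of cylinder_a in the frame of bore_right below -0.026 m and angle between cylinder_a's own z axis and vertical below 0.12 rad)) and contact force between cylinder_a and the fingers below 0.1 N) or (((horizontal distance between cylinder_b and bore_left below 0.004 m and z of cylinder_b in the frame of bore_left below -0.026 m and angle between cylinder_b's own z axis and vertical below 0.12 rad) or (horizontal distance between cylinder_b and bore_right below 0.004 m and z of cylinder_b in the frame of bore_right below -0.026 m and angle between cylinder_b's own z axis and vertical below 0.12 rad)) and contact force between cylinder_b and the fingers below 0.1 N))), for 0.2 s.
2. both cylinders stand all the way down, one in each bore, and are let go ((((horizontal distance between cylinder_a and bore_left below 0.004 m and z of cylinder_a in the frame of bore_left below -0.026 m and angle between cylinder_a's own z axis and vertical below 0.12 rad) and (horizontal distance between cylinder_b and bore_right below 0.004 m and z of cylinder_b in the frame of bore_right below -0.026 m and angle between cylinder_b's own z axis and vertical below 0.12 rad)) or ((horizontal distance between cylinder_b and bore_left below 0.004 m and z of cylinder_b in the frame of bore_left below -0.026 m and angle between cylinder_b's own z axis and vertical below 0.12 rad) and (horizontal distance between cylinder_a and bore_right below 0.004 m and z of cylinder_a in the frame of bore_right below -0.026 m and angle between cylinder_a's own z axis and vertical below 0.12 rad))) and contact force between each of cylinder_a, cylinder_b and the fingers below 0.1 N), for 0.2 s.
3. the microscope is lifted clear of its cradle (z of microscope_nose in the frame of cradle above 0.045 m and contact force between microscope and the fingers above 1 N), for 0.1 s.
At the end, for the whole second after the job is handed in: Cylinders home in both bores (26 of 30 mm deep, within 4 mm, upright within 0.12 rad), released; microscope held by the fingers alone, still, upright within 0.14 rad, nose 4 to 18 mm above the keyway of the left bore's cylinder and within 6 mm sideways, touching nothing else ((((horizontal distance between cylinder_a and bore_left below 0.004 m and z of cylinder_a in the frame of bore_left below -0.026 m and angle between cylinder_a's own z axis and vertical below 0.12 rad) and (horizontal distance between cylinder_b and bore_right below 0.004 m and z of cylinder_b in the frame of bore_right below -0.026 m and angle between cylinder_b's own z axis and vertical below 0.12 rad) and (horizontal distance between microscope_nose and cylinder_a_keyway below 0.006 m and z of microscope_nose in the frame of cylinder_a_keyway between 0.004 and 0.018 m)) or ((horizontal distance between cylinder_b and bore_left below 0.004 m and z of cylinder_b in the frame of bore_left below -0.026 m and angle between cylinder_b's own z axis and vertical below 0.12 rad) and (horizontal distance between cylinder_a and bore_right below 0.004 m and z of cylinder_a in the frame of bore_right below -0.026 m and angle between cylinder_a's own z axis and vertical below 0.12 rad) and (horizontal distance between microscope_nose and cylinder_b_keyway below 0.006 m and z of microscope_nose in the frame of cylinder_b_keyway between 0.004 and 0.018 m))) and contact force between each of cylinder_a, cylinder_b and the fingers below 0.1 N and contact force between microscope and cylinder_a below 0.05 N and contact force between microscope and cylinder_b below 0.05 N and contact force between microscope and block below 0.05 N and contact force between microscope and cradle below 0.05 N and contact force between microscope and the fingers above 1 N and angle between microscope's own z axis and vertical below 0.14 rad and linear speed of each of microscope, cylinder_a, cylinder_b below 0.02 m/s); the arm keeps its last pose, push and grip.
It fails at once if the microscope touches a cylinder (contact force between microscope and cylinder_a above 0.3 N or contact force between microscope and cylinder_b above 0.3 N).
It fails at once if oil bottle, grease tin or padlock shifted by more than 3 cm or the bottle knocked over (distance of any of oiler, grease_tin, padlock from where it was at the start of the episode above 0.03 m or angle between oiler's own z axis and vertical above 0.5 rad).
It also fails if it takes over 72 s, if anything falls off the work surface, if the arm or the gripper's body presses on something with over 40 N, if the wrist force passes 120 N, or if a joint passes its speed limit or range.

## Working session

There is one attempt and no reset: what is moved stays moved. The work goes in short steps, Python scripts to look and compute and a tool call to move; the robot and the scene stay as the last step left them, time stands still between calls to the robot, and variables do not carry over. Pictures are saved under pics/ and viewed, at most 10 in all, crops included, and the job is handed in when it is done.

```bash
ls; mkdir -p pics; python3 - <<'E'
from bench import robot, eyes
import cv2
for n in("side","top"):
    s=eyes.snapshot(n);cv2.imwrite(f"pics/{n}0.png",cv2.resize(s["img"][:,:,::-1],(800,600),interpolation=cv2.INTER_CUBIC))
    print(n,{k:v for k,v in s.items() if k!="img"})
print(robot.observe())
E
```

```text
bench.py
pics
side {'fx': 476.6695701552359, 'fy': 476.6695701552359, 'cx': 260.88023362646834, 'cy': 186.8979547430124, 'k1': 0.06463927008729711, 'rvec': array([ 2.14300782,  0.15249995, -0.05283991]), 'tvec': array([-0.5081388 , -0.02900531,  1.61814538])}
top {'fx': 377.4505679114273, 'fy': 377.4505679114273, 'cx': 253.84115850075628, 'cy': 191.50549936917588, 'k1': -0.050072208546588504, 'rvec': array([ 2.14498466, -2.0797802 ,  0.22307673]), 'tvec': array([-0.12703758,  0.54367386,  1.40481231])}
{'t': 0.1, 'joint_pos': array([-1.24971214e+00,  9.17952829e-02,  1.23173248e+00, -6.28944060e-06,
        1.81983125e+00, -5.67089511e-02]), 'dq': array([-0.00087862, -0.00218237, -0.00197677,  0.00015571, -0.00197684,
       -0.00038051]), 'tau': array([ 3.51464878e-03, -4.47859955e+01, -4.07567596e+01,  7.00545078e-02,
        2.84985581e-02, -1.00946129e-04]), 'eef_pos': array([ 0.22123932, -0.55746873,  0.24033156]), 'tcp_rot': array([-8.75070409e-04,  9.82211792e-01,  1.87774372e-01, -1.19427176e-04]), 'contact_force': array([-0.33100377, -0.32934676, -0.33192632]), 'torque': array([-0.03868679, -0.02531103,  0.00949963]), 'grasp_force': 0.0, 'width': 1.000124291374836}
```

View pics/top0.png

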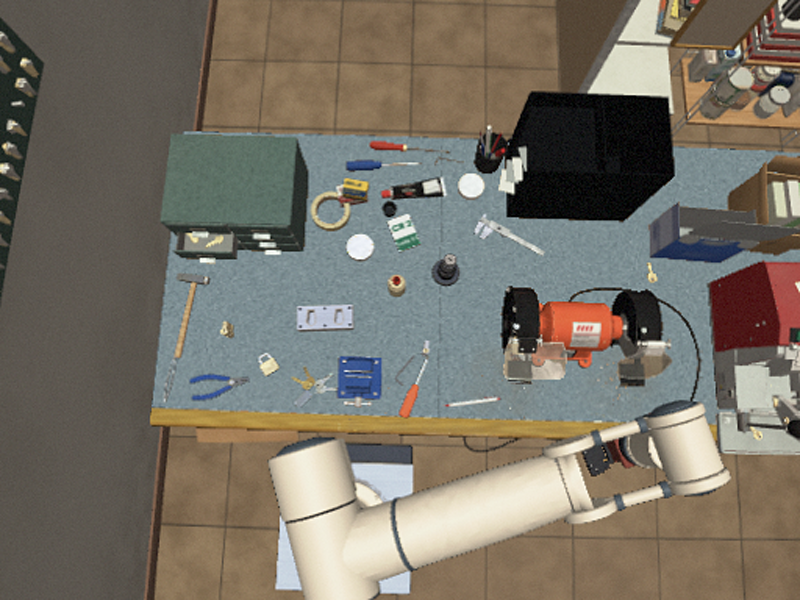

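View pics/side0.png

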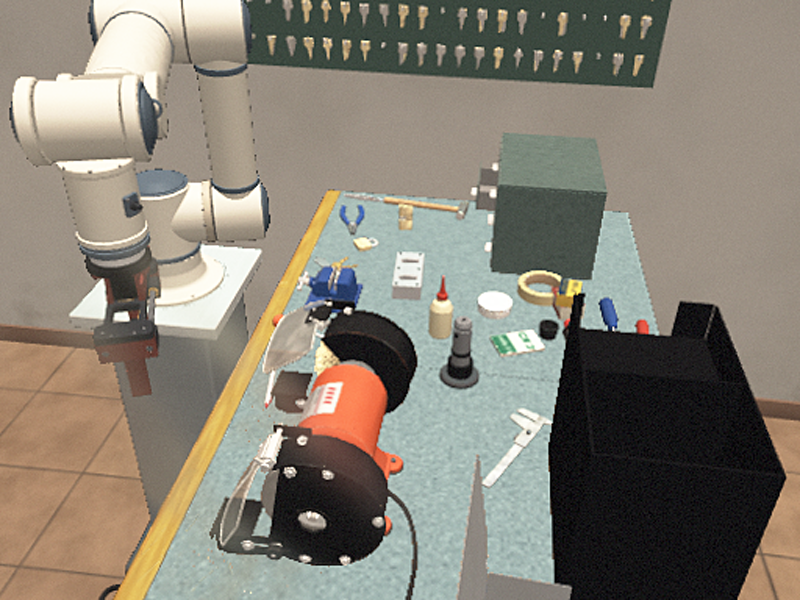

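Top view: block at about (325,317), brass thing at (227,328), oiler (397,284), microscope in cradle (446,268), padlock (267,364), white tin (360,247). The nickel cylinder isn't obvious, so I'll zoom in.

```bash
cat > h.py <<'E'
import numpy as np,cv2
from bench import robot, eyes
def cam(s): return np.array([[s["fx"],0,s["cx"]],[0,s["fy"],s["cy"]],[0,0,1.]]),np.array([s["k1"],0,0,0.])
def proj(s,P):
    K,d=cam(s);return cv2.projectPoints(np.array(P,float).reshape(-1,1,3),s["rvec"],s["tvec"],K,d)[0].reshape(-1,2)
def ray(s,uv):
    K,d=cam(s);R=cv2.Rodrigues(s["rvec"])[0]
    n=cv2.undistortPoints(np.array(uv,float).reshape(-1,1,2),K,d).reshape(-1,2)
    return -R.T@s["tvec"],np.c_[n,np.ones(len(n))]@R
def onz(s,uv,z):
    o,d=ray(s,uv);return o+d*((z-o[2])/d[:,2])[:,None]
def tri(obs):  # [(snap,uv),...]
    A=np.zeros((3,3));b=np.zeros(3);L=[]
    for s,uv in obs:
        o,d=ray(s,[uv]);d=d[0]/np.linalg.norm(d);M=np.eye(3)-np.outer(d,d);A+=M;b+=M@o;L.append((o,M))
    p=np.linalg.solve(A,b);return p,[np.linalg.norm(M@(p-o)) for o,M in L]
E
python3 - <<'E'
from h import *
t=eyes.snapshot("top");s=eyes.snapshot("side")
a=cv2.resize(t["img"][165:255,95:305],(800,343),interpolation=cv2.INTER_CUBIC)
b=cv2.resize(s["img"][120:250,180:380],(390,254),interpolation=cv2.INTER_CUBIC)
c=cv2.resize(s["img"][122:162,240:300],(390,254),interpolation=cv2.INTER_CUBIC)
im=np.zeros((600,800,3),np.uint8);im[:343]=a;im[345:599,:390]=b;im[345:599,400:790]=c
cv2.imwrite("pics/z1.png",im[:,:,::-1])
print("brass",onz(t,[[227*.64,328*.64]],.06),"block",onz(t,np.array([[299,306],[353,304],[354,328],[298,330]])*.64,.035))
print("scope",onz(t,[[448*.64,259*.64]],.125),"oiler",onz(t,[[397*.64,282*.64]],.1))
E
```

```text
brass [[0.46146859 0.30389296 0.06      ]] block [[ 0.52692112  0.13445041  0.035     ]
 [ 0.53631693 -0.00098256  0.035     ]
 [ 0.47543916 -0.00624157  0.035     ]
 [ 0.4659693   0.13304389  0.035     ]]
scope [[ 0.63543541 -0.23043788  0.125     ]] oiler [[ 0.580891   -0.10985535  0.1       ]]
```

View pics/z1.png

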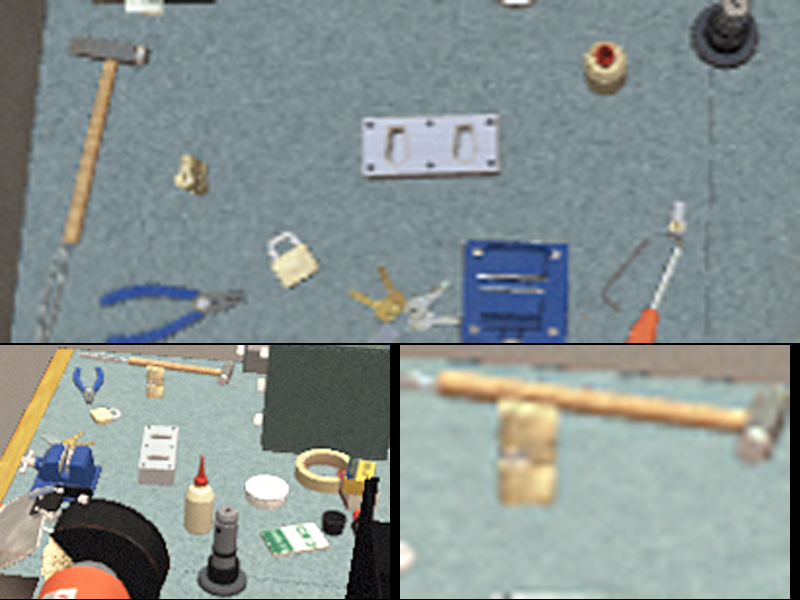

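Only brass is visible, at top px (146,210) in native pixels. I'll check the area near the grinder and the wrist view for the nickel one.

```bash
python3 - <<'E'
from h import *
t=eyes.snapshot("top");s=eyes.snapshot("side");w=eyes.snapshot("wrist")
im=np.zeros((600,800,3),np.uint8)
im[:300,:400]=cv2.resize(t["img"][180:270,250:370],(400,300),interpolation=cv2.INTER_CUBIC)
im[:300,400:]=cv2.resize(t["img"][180:270,340:460],(400,300),interpolation=cv2.INTER_CUBIC)
im[300:,:400]=cv2.resize(s["img"][160:265,140:280],(400,300),interpolation=cv2.INTER_CUBIC)
im[300:,400:]=cv2.resize(w["img"],(400,300))
cv2.imwrite("pics/z2.png",im[:,:,::-1])
print(onz(t,[[425*.64,348*.64],[535*.64,360*.64]],0.06),onz(s,[[325*.64,355*.64]],0.03))
E
```

```text
[[ 0.42766615 -0.18288065  0.06      ]
 [ 0.40630927 -0.45116178  0.06      ]] [[ 0.39287811 -0.24834249  0.03      ]]
```

View pics/z2.png

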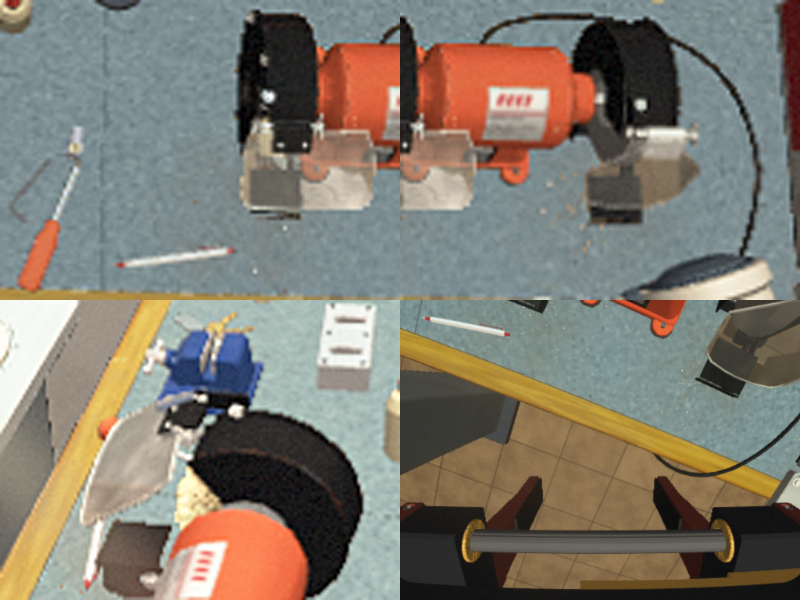

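The pale 14×32 mm shape at native top px (272,223), roughly (0.43,-0.18), should be the nickel cylinder. I'll raise the arm, move over it and look with the wrist camera.

Request:
nudge_tcp --moves '[{"aperture": 1, "d": [0, 0, -0.04]}, {"aperture": 1, "d": [0, 0, -0.04]}, {"aperture": 1, "d": [0, 0, -0.04]}, {"aperture": 1, "d": [0.037, -0.026, 0]}, {"aperture": 1, "d": [0.037, -0.026, 0]}, {"aperture": 1, "d": [0.037, -0.026, 0]}, {"aperture": 1, "d": [0.037, -0.026, 0]}, {"aperture": 1, "d": [0.037, -0.026, 0]}, {"aperture": 1, "d": [0.037, -0.026, 0]}, {"aperture": 1, "d": [0.037, -0.026, 0]}, {"aperture": 1, "d": [0.037, -0.026, 0]}]'

```text
t: 1.45
eef_pos: [0.4203, -0.2535, 0.3615]
tcp_rot: [0.0, 0.982, 0.188, 0.0]
contact_force: [0.4, -0.5, -0.3]
width: 0.996
grasp_force: 0.0
```

Request:
nudge_tcp --moves '[{"aperture": 1, "twist": -0.15}, {"aperture": 1, "twist": -0.15}, {"aperture": 1, "twist": -0.15}, {"aperture": 1, "twist": -0.15}, {"aperture": 1, "twist": -0.15}, {"aperture": 1, "twist": -0.15}, {"aperture": 1, "twist": -0.15}, {"aperture": 1, "twist": -0.15}]'

```text
t: 2.25
eef_pos: [0.4197, -0.2552, 0.3614]
tcp_rot: [0.0, 0.702, 0.712, 0.0]
contact_force: [-0.2, -0.4, 0.0]
width: 0.994
grasp_force: 0.0
```

```bash
python3 - <<'E'
from h import *
o=robot.observe();print(o["eef_pos"],o["tcp_rot"],o["joint_pos"])
w=eyes.snapshot("wrist");print({k:v for k,v in w.items() if k!="img"})
cv2.imwrite("pics/w1.png",cv2.resize(w["img"],(800,600),interpolation=cv2.INTER_CUBIC)[:,:,::-1])
E
```

```text
[ 0.41971115 -0.2551553   0.36141634] [9.00930912e-05 7.02421521e-01 7.11761195e-01 2.58639862e-05] [-6.15521095e-01 -1.40217804e-01  1.24217083e+00  2.43797738e-05
  2.03945343e+00 -6.28718471e-01]
{'fx': 289.2989677305689, 'fy': 289.2989677305689, 'cx': 253.05528905971815, 'cy': 195.04549297550363, 'k1': -0.06315180132870317, 'rvec': array([-2.85321368e+00, -2.00518199e-02, -1.06993842e-03]), 'tvec': array([-0.41500813, -0.31843723,  0.43404986])}
```

View pics/w1.png

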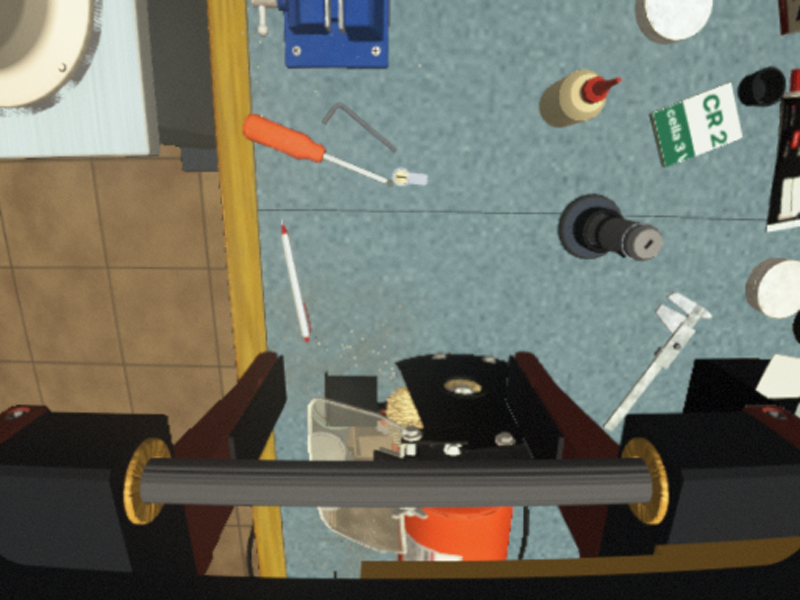

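The nickel cylinder is at (410,178), with its keyway disc at (402,177). I'll go nearer for a second view, placing the TCP south of the cylinder so the camera looks at it and at the block beyond.

```bash
python3 - <<'E'
from h import *
w=eyes.snapshot("wrist");np.save("pics/w1.npy",w,allow_pickle=True)
print(onz(w,np.array([[402,177],[428,179],[393,177]])*.64,.0625))
print(ray(w,[[0,0]])[0])
E
```

```text
[[ 0.42332672 -0.18107771  0.0625    ]
 [ 0.44807409 -0.18235606  0.0625    ]
 [ 0.41478762 -0.18126245  0.0625    ]]
[ 0.41753058 -0.1761069   0.5061528 ]
```

Request:
nudge_tcp --moves '[{"aperture": 1, "d": [0.02, 0, 0.04]}, {"aperture": 1, "d": [0.02, 0, 0.04]}, {"aperture": 1, "d": [0.02, 0, 0.04]}, {"aperture": 1}]'

```text
t: 2.75
eef_pos: [0.4166, -0.1922, 0.2331]
tcp_rot: [-0.007, 0.705, 0.709, -0.002]
contact_force: [0.8, 0.0, -0.3]
width: 0.998
grasp_force: 0.0
```

```bash
python3 - <<'E'
from h import *
w=eyes.snapshot("wrist");np.save("pics/w2.npy",w,allow_pickle=True)
p=onz(w,[[0,0]],0)
u=proj(w,[[0.42,-.19,.06]])[0];print(u,robot.observe()["eef_pos"])
im=w["img"][:300];cv2.imwrite("pics/w2.png",cv2.resize(im,(800,469),interpolation=cv2.INTER_CUBIC)[:,:,::-1])
E
```

```text
[258.72780048 181.44579633] [ 0.41801612 -0.19398144  0.23819317]
```

View pics/w2.png

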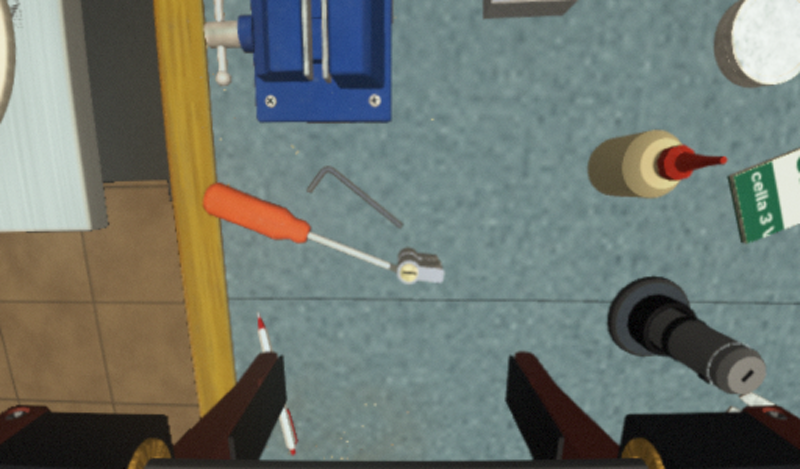

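The nickel cylinder's keyway is at (408,271) and its flat end at (443,273). The image also shows the oiler, the microscope top at (744,370) and a padding of free space around it.

```bash
python3 - <<'E'
from h import *
a=np.load("pics/w1.npy",allow_pickle=True).item();b=np.load("pics/w2.npy",allow_pickle=True).item()
f=.64
print("key",tri([(a,(402*f,177*f)),(b,(408*f,271*f))]))
print("flat",tri([(a,(428*f,179*f)),(b,(443*f,273*f))]))
print(onz(b,np.array([[408,271],[443,273]])*f,.0625))
# pixel-accurate segmentation of nickel disc / scope circle
for n,s,pts in(("a",a,[(402,177),(648,243)]),("b",b,[(408,271),(744,370)])):
    for p in pts: print(n,p,s["img"][int(p[1]*f)-1:int(p[1]*f)+2,int(p[0]*f)].tolist())
print("scope",tri([(a,(648*f,243*f)),(b,(744*f,370*f))]))
print("base a->",ray(a,[[0,0]])[0],ray(b,[[0,0]])[0],robot.observe()["joint_pos"])
E
```

```text
key (array([ 0.42299555, -0.18113248,  0.05815903]), [np.float64(0.00038789595272440574), np.float64(0.00038789595272431044)])
flat (array([ 0.44818469, -0.18245382,  0.05764262]), [np.float64(0.00022523171843565838), np.float64(0.00022523171843572595)])
[[ 0.42253725 -0.18022986  0.0625    ]
 [ 0.44749791 -0.18144577  0.0625    ]]
a (402, 177) [[210, 204, 156], [129, 126, 97], [230, 223, 170]]
a (648, 243) [[164, 159, 148], [155, 150, 140], [115, 113, 103]]
b (408, 271) [[232, 227, 178], [186, 177, 134], [115, 112, 87]]
b (744, 370) [[138, 134, 125], [138, 134, 124], [137, 132, 123]]
scope (array([ 0.63828365, -0.22962354,  0.12067476]), [np.float64(0.0003860301597250474), np.float64(0.00038603015972511355)])
base a-> [ 0.41753058 -0.1761069   0.5061528 ] [ 0.4174132  -0.1141685   0.37841343] [-5.08186435e-01 -2.79003799e-01  1.58359553e+00 -2.00032123e-04
  1.84342773e+00 -5.13788618e-01]
```

Nickel origin is about (0.431,-0.181), yaw about -0.05. Microscope axis is about (0.638,-0.230). Measured heights agree with the text within 5 mm. Now to grasp.

Request:
nudge_tcp --moves '[{"aperture": 1, "d": [0.013, 0.013, 0.03], "twist": 0.05}, {"aperture": 1, "d": [0, 0, 0.04]}, {"aperture": 1, "d": [0, 0, 0.04]}, {"aperture": 1, "d": [0, 0, 0.04]}, {"aperture": 1}, {"aperture": 1}]' --grip_force 25

```text
t: 3.4
eef_pos: [0.4335, -0.1834, 0.0946]
tcp_rot: [0.002, 0.723, 0.691, 0.0]
contact_force: [0.9, 0.2, 0.9]
width: 1.002
grasp_force: 0.0
```

```bash
python3 - <<'E'
from h import *
o=robot.observe();print(o["eef_pos"])
w=eyes.snapshot("wrist");np.save("pics/w3.npy",w,allow_pickle=True);cv2.imwrite("pics/w3.png",w["img"][:,:,::-1])
E
```

```text
[ 0.43354958 -0.18343671  0.09464745]
```

View pics/w3.png

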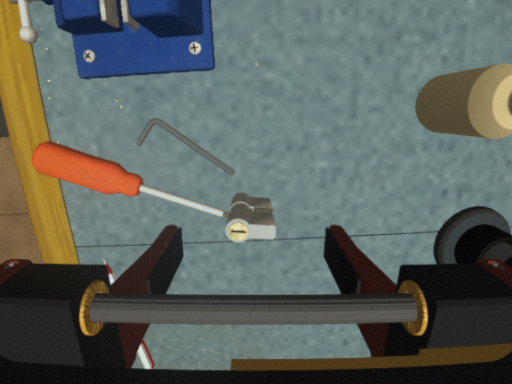

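The keyway is at (237,231) and the flat end at (275,232), between the open fingers. Refining with these.

```bash
cat >> h.py <<'E'
def rel(p,yaw=None):  # tool-axes shift to world point p, turn so tool y points along yaw
    o=robot.observe();R=__import__("scipy.spatial.transform",fromlist=["Rotation"]).Rotation.from_quat(np.roll(o["tcp_rot"],-1)).as_matrix()
    d=R.T@(np.array(p)-o["eef_pos"]);y=np.arctan2(R[1,1],R[0,1])
    print("eef",o["eef_pos"].round(4),"rel",d.round(4),"tool y yaw",round(y,3),"turn",None if yaw is None else round(y-yaw,3),"tilt",R[:,2].round(3),"F",o["contact_force"].round(1),"w",round(o["width"]*88,1))
E
python3 - <<'E'
from h import *
a,b,c=[np.load(f"pics/w{i}.npy",allow_pickle=True).item() for i in(1,2,3)]
f=.64
print("key",tri([(a,(402*f,177*f)),(b,(408*f,271*f)),(c,(237,231))]))
print(onz(c,[(237,231),(275,232)],.0625))
rel((.431,-.182,.054),-.045)
E
```

```text
key (array([ 0.42275619, -0.18068101,  0.06332268]), [np.float64(0.0006807110344316487), np.float64(0.0006519826280904352), np.float64(0.00040721406857814076)])
[[ 0.42235351 -0.18129952  0.0625    ]
 [ 0.44751012 -0.18315402  0.0625    ]]
eef [ 0.4341 -0.1836  0.0957] rel [ 0.0016 -0.0034  0.0416] tool y yaw -0.044 turn 0.001 tilt [ 0.005 -0.003 -1.   ] F [-0.2  0.1 -0.2] w 87.9
```

Request:
nudge_tcp --moves '[{"aperture": 1, "d": [0.002, -0.003, 0.02], "twist": 0.01}, {"aperture": 1, "d": [0, 0, 0.021]}, {"aperture": 0.4}, {"aperture": 0.3}, {"aperture": 0.3}, {"aperture": 0.3}, {"aperture": 0.3}]' --grip_force 30

```text
t: 4.15
eef_pos: [0.4298, -0.1803, 0.0515]
tcp_rot: [0.001, 0.726, 0.688, 0.0]
contact_force: [-0.5, 0.5, 0.3]
width: 0.587
grasp_force: 0.0
```

```bash
python3 -c "
from h import *
rel((.431,-.182,.054))"
```

```text
eef [ 0.4298 -0.1803  0.0515] rel [-0.0017  0.0013 -0.0025] tool y yaw -0.053 turn None tilt [ 0.002 -0.001 -1.   ] F [-0.5  0.5  0.3] w 51.7
```

Request:
nudge_tcp --moves '[{"aperture": 0.2, "d": [-0.001, 0.001, -0.001]}, {"aperture": 0.2}, {"aperture": 0.2}, {"aperture": 0.2}, {"aperture": 0.2}, {"aperture": 0.2}]' --grip_force 30

```text
t: 4.75
eef_pos: [0.4306, -0.181, 0.0516]
tcp_rot: [0.0, 0.726, 0.688, 0.0]
contact_force: [2.4, 0.3, 1.6]
width: 0.372
grasp_force: 30.0
```

```bash
python3 -c "
from h import *
rel((.431,-.182,.054))"
```

```text
eef [ 0.4306 -0.181   0.0516] rel [-0.001   0.0004 -0.0024] tool y yaw -0.053 turn None tilt [ 0.001 -0.    -1.   ] F [2.4 0.3 1.6] w 32.7
```

Request:
nudge_tcp --moves '[{"aperture": 0.2, "d": [0, 0, -0.02]}, {"aperture": 0.2, "d": [0, 0, -0.04]}, {"aperture": 0.2, "d": [0, 0, -0.04]}, {"aperture": 0.2, "d": [0, 0, -0.05]}, {"aperture": 0.2, "d": [0.03, 0.015, 0], "twist": -0.06}, {"aperture": 0.2, "d": [0.03, 0.015, 0], "twist": -0.06}, {"aperture": 0.2, "d": [0.03, 0.015, 0]}, {"aperture": 0.2, "d": [0.03, 0.015, 0]}, {"aperture": 0.2}, {"aperture": 0.2}, {"aperture": 0.2}]'

```text
t: 5.85
eef_pos: [0.487, -0.0606, 0.2008]
tcp_rot: [-0.0, 0.683, 0.73, -0.001]
contact_force: [-0.4, 0.1, -1.9]
width: 0.374
grasp_force: 30.0
```

```bash
python3 - <<'E'
from h import *
rel((.5034,.0301,.12),.07)
w=eyes.snapshot("wrist");np.save("pics/w4.npy",w,allow_pickle=True)
t=eyes.snapshot("top");np.save("pics/t4.npy",t,allow_pickle=True)
cv2.imwrite("pics/w4.png",cv2.resize(w["img"],(800,600),interpolation=cv2.INTER_CUBIC)[:,:,::-1])
E
```

```text
eef [ 0.487  -0.0606  0.2008] rel [0.0894 0.0225 0.0807] tool y yaw 0.066 turn -0.004 tilt [-0.002 -0.    -1.   ] F [-0.4  0.1 -1.9] w 32.9
```

View pics/w4.png

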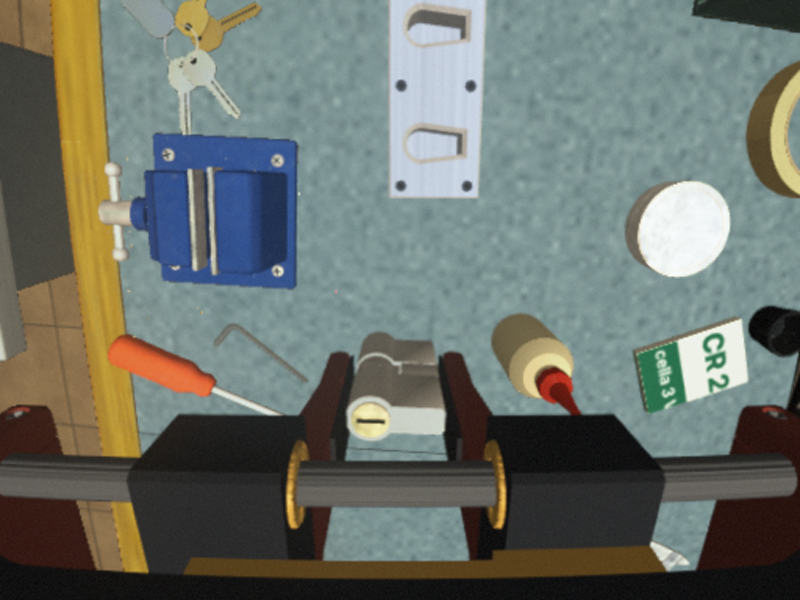

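The block's near corners are at (389,197) and (478,198). The right bore runs from (404,143) to (467,141), centre (435,142). The left bore's centre is about (437,24). The cylinder is held upright with its keyway at (371,420).

```bash
python3 - <<'E'
from h import *
w=np.load("pics/w4.npy",allow_pickle=True).item()
f=.64
n=["cL","cR","R-","R+","L-","L+","scr","scr"]
P=onz(w,np.array([[389,197],[478,198],[404,143],[467,142],[404,24],[471,25],[401,186],[467,186]])*f,.035)
for a,b in zip(n,P):print(a,b.round(4))
k=onz(w,[[371*f,420*f]],robot.observe()["eef_pos"][2]+.0119);print("key",k)
# screw holes refine: dark blobs on block
g=cv2.cvtColor(w["img"],cv2.COLOR_RGB2GRAY)
for u,v in[(401,86),(471,86),(401,186),(467,186)]:
    u,v=int(u*f),int(v*f);q=np.clip(150-g[v-6:v+7,u-6:u+7].astype(float),0,None);yy,xx=np.mgrid[-6:7,-6:7]
    c=(u+(q*xx).sum()/q.sum(),v+(q*yy).sum()/q.sum());print(np.round(c,2),onz(w,[c],.035).round(4))
t=np.load("pics/t4.npy",allow_pickle=True).item()
g=cv2.cvtColor(t["img"],cv2.COLOR_RGB2GRAY)[175:230,170:250];_,m=cv2.threshold(g,0,255,cv2.THRESH_OTSU)
c=max(cv2.findContours(m,0,2)[0],key=cv2.contourArea);r=cv2.minAreaRect(c);print(r)
print(onz(t,[(r[0][0]+170,r[0][1]+175)],.035),onz(t,cv2.boxPoints(r)+[170,175],.035))
E
```

```text
cL [0.4774 0.0014 0.035 ]
cR [0.5372 0.0049 0.035 ]
R- [0.485  0.0366 0.035 ]
R+ [0.526  0.0401 0.035 ]
L- [0.4799 0.1074 0.035 ]
L+ [0.5214 0.1099 0.035 ]
scr [0.4849 0.0091 0.035 ]
scr [0.5289 0.0122 0.035 ]
key [[ 0.47832219 -0.06132754  0.21301004]]
[256.31  54.26] [[0.4802 0.0719 0.035 ]]
[300.73  54.64] [[0.5242 0.0747 0.035 ]]
[256.05 118.44] [[0.4843 0.0097 0.035 ]]
[298.51 118.64] [[0.5285 0.0125 0.035 ]]
((37.5, 29.0), (22.0, 35.0), 90.0)
[[0.4964605  0.06925272 0.035     ]] [[ 0.53812003  0.14053831  0.035     ]
 [ 0.54245181  0.0029161   0.035     ]
 [ 0.45530888 -0.00108187  0.035     ]
 [ 0.45097413  0.13489077  0.035     ]]
```

Block yaw 0.066, centre (0.5025,0.0732). Right bore (0.505,0.038), left bore (0.5005,0.1085).

Request:
nudge_tcp --moves '[{"aperture": 0.2, "d": [0.034, 0.007, 0]}, {"aperture": 0.2, "d": [0.034, 0.007, 0]}, {"aperture": 0.2, "d": [0.032, 0.0075, 0.04]}, {"aperture": 0.2, "d": [0, 0, 0.04]}, {"aperture": 0.2, "d": [0, 0, 0.02]}, {"aperture": 0.2}, {"aperture": 0.2}, {"aperture": 0.2}]'

```text
t: 6.75
eef_pos: [0.5032, 0.0396, 0.105]
tcp_rot: [0.001, 0.683, 0.73, 0.001]
contact_force: [-0.3, -0.6, -1.9]
width: 0.372
grasp_force: 30.0
```

```bash
python3 - <<'E'
from h import *
rel((.505,.038,.0566),.066)
w=eyes.snapshot("wrist");np.save("pics/w5.npy",w,allow_pickle=True)
E
```

```text
eef [0.5032 0.0396 0.105 ] rel [-0.0017  0.0016  0.0484] tool y yaw 0.066 turn -0.0 tilt [ 0.003 -0.    -1.   ] F [-0.3 -0.6 -1.9] w 32.7
```

Request:
nudge_tcp --moves '[{"aperture": 0.2, "d": [-0.002, 0.002, 0]}, {"aperture": 0.2}, {"aperture": 0.2, "d": [0, 0, 0.01]}, {"aperture": 0.2, "d": [0, 0, 0.01]}, {"aperture": 0.2}]'

```text
t: 7.3
eef_pos: [0.5033, 0.0383, 0.0802]
tcp_rot: [-0.001, 0.683, 0.73, -0.001]
contact_force: [1.3, 0.3, -2.4]
width: 0.377
grasp_force: 30.0
```

```bash
python3 - <<'E'
from h import *
rel((.505,.038,.0566),.066)
E
```

```text
eef [0.5033 0.0383 0.0802] rel [-0.0004  0.0017  0.0236] tool y yaw 0.067 turn 0.001 tilt [-0.003 -0.    -1.   ] F [ 1.3  0.3 -2.4] w 33.2
```

Request:
nudge_tcp --moves '[{"aperture": 0.2, "d": [0, 0.001, 0.008]}, {"aperture": 0.2, "d": [0, 0, 0.008]}, {"aperture": 0.2, "d": [0, 0, 0.006]}, {"aperture": 0.2}]'

```text
t: 7.7
eef_pos: [0.5044, 0.0384, 0.0592]
tcp_rot: [-0.001, 0.683, 0.73, -0.001]
contact_force: [-0.1, -0.4, -0.9]
width: 0.372
grasp_force: 30.0
```

```bash
python3 - <<'E'
from h import *
rel((.505,.038,.0566),.066)
E
```

```text
eef [0.5044 0.0384 0.0592] rel [-0.0005  0.0006  0.0026] tool y yaw 0.067 turn 0.001 tilt [-0.002 -0.    -1.   ] F [-0.1 -0.4 -0.9] w 32.7
```

Request:
nudge_tcp --moves '[{"aperture": 0.2, "d": [0, 0, 0.002]}, {"aperture": 0.2}, {"aperture": 1}, {"aperture": 1}, {"aperture": 1}, {"aperture": 1}, {"aperture": 1, "d": [0, 0, -0.02]}, {"aperture": 1, "d": [0, 0, -0.04]}, {"aperture": 1, "d": [0, 0, -0.04]}, {"aperture": 1, "d": [0, 0, -0.04]}]'

```text
t: 8.7
eef_pos: [0.505, 0.0384, 0.2002]
tcp_rot: [-0.0, 0.683, 0.73, -0.0]
contact_force: [1.4, 0.3, 0.2]
width: 0.995
grasp_force: 0.0
```

Request:
nudge_tcp --moves '[{"aperture": 1, "d": [0.036, -0.01, 0]}, {"aperture": 1, "d": [0.036, -0.01, 0]}, {"aperture": 1, "d": [0.036, -0.01, 0]}, {"aperture": 1, "d": [0.036, -0.01, 0]}, {"aperture": 1, "d": [0.01, 0, 0]}, {"aperture": 1}, {"aperture": 1}, {"aperture": 1}]'

```text
t: 9.5
eef_pos: [0.4555, 0.1883, 0.1986]
tcp_rot: [0.0, 0.684, 0.73, -0.0]
contact_force: [-0.4, 0.1, -0.0]
width: 1.0
grasp_force: 0.0
```

```bash
python3 - <<'E'
from h import *
rel((.4615,.304,.054),0)
w=eyes.snapshot("wrist");np.save("pics/w6.npy",w,allow_pickle=True)
t=eyes.snapshot("top")
im=np.zeros((600,800,3),np.uint8);im[:384,:512]=w["img"];im[:200,520:800]=cv2.resize(t["img"][175:225,180:250],(280,200),interpolation=cv2.INTER_CUBIC)
cv2.imwrite("pics/w6.png",im[:384,:,::-1])
E
```

```text
eef [0.4555 0.1883 0.1986] rel [0.1152 0.0136 0.1446] tool y yaw 0.065 turn 0.065 tilt [-0. -0. -1.] F [-0.4  0.1 -0. ] w 88.0
```

View pics/w6.png

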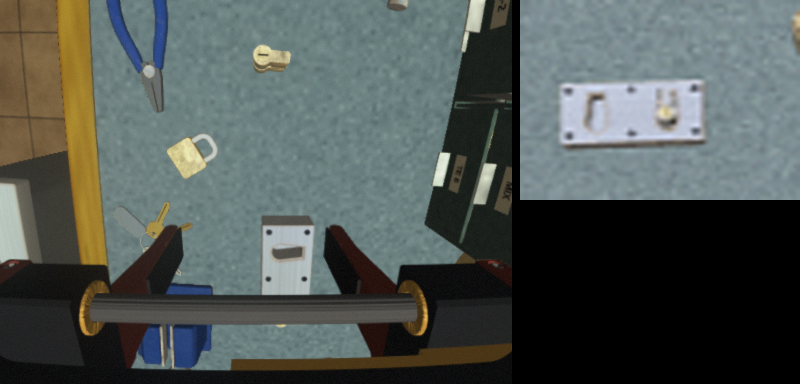

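The nickel cylinder sits in the right bore. The brass keyway is at (263,55) and its flat end at about (290,57). Moving nearer.

```bash
python3 - <<'E'
from h import *
w=np.load("pics/w6.npy",allow_pickle=True).item()
P=onz(w,[(263,55),(290,57)],.0625);print(P)
d=P[1]-P[0];yaw=np.arctan2(d[1],d[0]);c=P[0]+d/np.linalg.norm(d)*.0082;print(yaw,np.linalg.norm(d));rel((c[0],c[1],.1),yaw)
E
```

```text
[[0.4552086  0.3153828  0.0625    ]
 [0.47956219 0.3154146  0.0625    ]]
0.0013059761130268736 0.024353614324139572
eef [0.4554 0.1883 0.1986] rel [0.1263 0.0162 0.0986] tool y yaw 0.065 turn 0.064 tilt [-0. -0. -1.] F [ 1.1 -0.6  1.3] w 88.2
```

Request:
nudge_tcp --moves '[{"aperture": 1, "d": [0.034, 0.002, 0]}, {"aperture": 1, "d": [0.034, 0.002, 0.02]}, {"aperture": 1, "d": [0.034, 0.002, 0.04]}, {"aperture": 1, "d": [0, 0, 0.04]}, {"aperture": 1}, {"aperture": 1}, {"aperture": 1}]'

```text
t: 10.3
eef_pos: [0.4557, 0.2897, 0.1036]
tcp_rot: [0.001, 0.684, 0.73, 0.002]
contact_force: [-0.4, -0.1, 0.9]
width: 0.997
grasp_force: 0.0
```

```bash
python3 - <<'E'
from h import *
rel((.4615,.304,.054),0)
w=eyes.snapshot("wrist");np.save("pics/w7.npy",w,allow_pickle=True)
cv2.imwrite("pics/w7.png",cv2.resize(w["img"][130:330,130:380],(800,640),interpolation=cv2.INTER_CUBIC)[:600,:,::-1])
E
```

```text
eef [0.4557 0.2897 0.1036] rel [0.0138 0.0066 0.0497] tool y yaw 0.066 turn 0.066 tilt [ 0.004  0.002 -1.   ] F [-0.4 -0.1  0.9] w 87.7
```

View pics/w7.png

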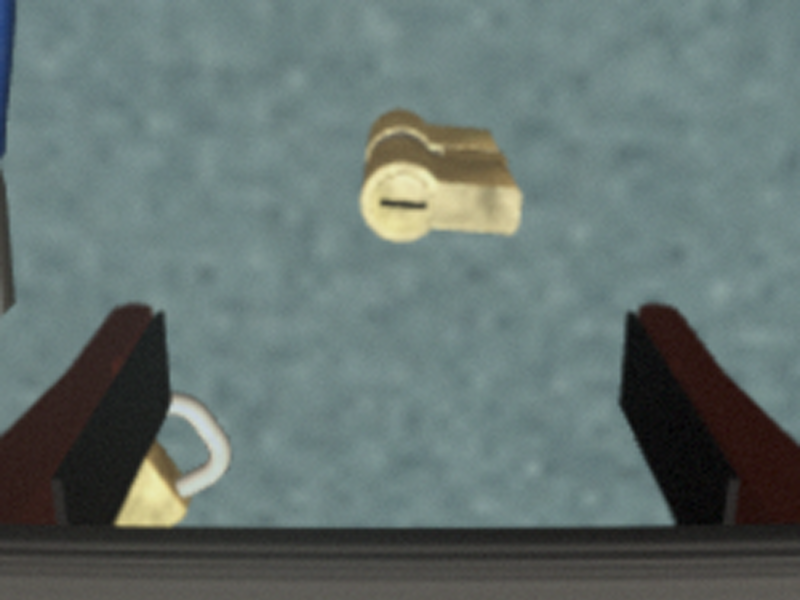

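Keyway at crop (403,205), flat end at (521,213), fingers clear around it.

```bash
python3 - <<'E'
from h import *
a,b=[np.load(f"pics/w{i}.npy",allow_pickle=True).item() for i in(6,7)]
k=(130+403/3.2,130+205/3.2);e=(130+521/3.2,130+213/3.2)
print(tri([(a,(263,55)),(b,k)]))
P=onz(b,[k,e],.0625);d=P[1]-P[0];yaw=np.arctan2(d[1],d[0]);c=P[0]+d/np.linalg.norm(d)*.0082;print(P,c,yaw,np.linalg.norm(d));rel((c[0],c[1],.054),yaw)
E
```

```text
(array([0.45526849, 0.31505995, 0.06440028]), [np.float64(9.609007743269835e-05), np.float64(9.609007743257939e-05)])
[[0.45542524 0.31451185 0.0625    ]
 [0.48028629 0.3143924  0.0625    ]] [0.46362514 0.31447245 0.0625    ] -0.004804789230007804 0.024861333745056686
eef [0.4558 0.2899 0.1039] rel [0.0239 0.0092 0.05  ] tool y yaw 0.066 turn 0.07 tilt [ 0.004  0.002 -1.   ] F [-0.6 -0.6  1.5] w 87.8
```

Request:
nudge_tcp --moves '[{"aperture": 1, "d": [0.0245, 0.009, 0]}, {"aperture": 1, "twist": 0.07}, {"aperture": 1, "d": [0, 0, 0.02]}, {"aperture": 1, "d": [0, 0, 0.02]}, {"aperture": 0.9, "d": [0, 0, 0.01]}, {"aperture": 0.5}, {"aperture": 0.4}, {"aperture": 0.4}, {"aperture": 0.4}, {"aperture": 0.4}, {"aperture": 0.4}]' --grip_force 30

```text
t: 11.45
eef_pos: [0.4617, 0.3151, 0.051]
tcp_rot: [0.0, 0.708, 0.706, 0.0]
contact_force: [0.1, -0.2, 0.9]
width: 0.419
grasp_force: 0.5
```

```bash
python3 -c "
from h import *
rel((.4636,.3147,.054),0)"
```

```text
eef [0.4617 0.3151 0.051 ] rel [-0.0004  0.0019 -0.0029] tool y yaw -0.003 turn -0.003 tilt [ 0.001  0.    -1.   ] F [ 0.1 -0.2  0.9] w 36.9
```

Now I'll close, lift to 0.2 and carry toward the block, approaching from the left.

Request:
nudge_tcp --moves '[{"aperture": 0.2, "d": [0, 0.001, -0.002]}, {"aperture": 0.2}, {"aperture": 0.2}, {"aperture": 0.2}, {"aperture": 0.2}]' --grip_force 30

```text
t: 11.95
eef_pos: [0.4623, 0.3149, 0.0523]
tcp_rot: [-0.0, 0.708, 0.706, -0.0]
contact_force: [0.0, 0.3, -1.1]
width: 0.37
grasp_force: 30.0
```

```bash
python3 -c "
from h import *
rel((.5005,.1085,.2),.066)"
```

```text
eef [0.4623 0.3149 0.0523] rel [-0.2063  0.0387 -0.1476] tool y yaw -0.003 turn -0.069 tilt [-0.001 -0.    -1.   ] F [ 0.   0.3 -1.1] w 32.5
```

Request:
nudge_tcp --moves '[{"aperture": 0.2, "d": [0, 0, -0.02]}, {"aperture": 0.2, "d": [0, 0, -0.04]}, {"aperture": 0.2, "d": [0, 0, -0.04], "twist": -0.03}, {"aperture": 0.2, "d": [0, 0, -0.05], "twist": -0.04}, {"aperture": 0.2, "d": [-0.04, 0.005, 0]}, {"aperture": 0.2, "d": [-0.04, 0.005, 0]}, {"aperture": 0.2, "d": [-0.04, 0.005, 0]}, {"aperture": 0.2, "d": [-0.04, 0.005, 0]}, {"aperture": 0.2}, {"aperture": 0.2}, {"aperture": 0.2}]'

```text
t: 13.05
eef_pos: [0.493, 0.1574, 0.2026]
tcp_rot: [-0.0, 0.683, 0.731, 0.0]
contact_force: [0.6, -0.5, -1.9]
width: 0.372
grasp_force: 30.0
```

```bash
python3 - <<'E'
from h import *
rel((.5005,.1085,.2),.066)
w=eyes.snapshot("wrist");np.save("pics/w8.npy",w,allow_pickle=True)
w["img"];cv2.imwrite("pics/w8.png",w["img"][:,:,::-1])
E
```

```text
eef [0.493  0.1574 0.2026] rel [-0.0493  0.0042  0.0025] tool y yaw 0.068 turn 0.002 tilt [-0.  0. -1.] F [ 0.6 -0.5 -1.9] w 32.8
```

Request:
nudge_tcp --moves '[{"aperture": 0.2, "d": [-0.025, 0.002, 0]}, {"aperture": 0.2, "d": [-0.0245, 0.002, 0]}, {"aperture": 0.2, "d": [0, 0, 0.03]}, {"aperture": 0.2, "d": [0, 0, 0.04]}, {"aperture": 0.2, "d": [0, 0, 0.02]}, {"aperture": 0.2}, {"aperture": 0.2}, {"aperture": 0.2}]'

```text
t: 13.9
eef_pos: [0.5014, 0.1083, 0.1148]
tcp_rot: [0.001, 0.683, 0.731, 0.001]
contact_force: [-0.0, -0.1, -1.7]
width: 0.368
grasp_force: 30.0
```

```bash
python3 - <<'E'
from h import *
rel((.5002,.1083,.057),.066)
E
```

```text
eef [0.5014 0.1083 0.1148] rel [ 0.0001 -0.0014  0.0578] tool y yaw 0.068 turn 0.002 tilt [ 0.003  0.001 -1.   ] F [-0.  -0.1 -1.7] w 32.4
```

Request:
nudge_tcp --moves '[{"aperture": 0.2, "d": [0, -0.001, 0.02]}, {"aperture": 0.2, "d": [0, 0, 0.01]}, {"aperture": 0.2, "d": [0, 0, 0.004]}, {"aperture": 0.2}]'

```text
t: 14.3
eef_pos: [0.4995, 0.1075, 0.0787]
tcp_rot: [-0.0, 0.683, 0.73, -0.0]
contact_force: [0.3, 0.2, -2.1]
width: 0.371
grasp_force: 30.0
```

```bash
python3 - <<'E'
from h import *
rel((.5002,.1083,.057),.066)
E
```

```text
eef [0.4995 0.1075 0.0787] rel [0.0007 0.0008 0.0217] tool y yaw 0.067 turn 0.001 tilt [-0. -0. -1.] F [ 0.3  0.2 -2.1] w 32.7
```

Request:
nudge_tcp --moves '[{"aperture": 0.2, "d": [0.0005, 0.0005, 0.008]}, {"aperture": 0.2, "d": [0, 0, 0.008]}, {"aperture": 0.2, "d": [0, 0, 0.006]}, {"aperture": 0.2, "d": [0, 0, 0.001]}, {"aperture": 0.2}]'

```text
t: 14.8
eef_pos: [0.5005, 0.1078, 0.0564]
tcp_rot: [0.001, 0.683, 0.73, 0.0]
contact_force: [-0.1, -1.1, 3.4]
width: 0.371
grasp_force: 30.0
```

```bash
python3 - <<'E'
from h import *
rel((.5002,.1083,.057),.066)
E
```

```text
eef [0.5005 0.1078 0.0564] rel [ 0.0005 -0.0002 -0.0006] tool y yaw 0.067 turn 0.001 tilt [ 0.001 -0.    -1.   ] F [-0.1 -1.1  3.4] w 32.7
```

The cylinder is on the floor of the bore. Release, rise and travel to the microscope, checking both seats on the way.

Request:
nudge_tcp --moves '[{"aperture": 0.2, "d": [0, 0, -0.001]}, {"aperture": 1}, {"aperture": 1}, {"aperture": 1}, {"aperture": 1}, {"aperture": 1, "d": [0, 0, -0.02]}, {"aperture": 1, "d": [0, 0, -0.05]}, {"aperture": 1, "d": [0, 0, -0.05]}, {"aperture": 1, "d": [0, 0, -0.05]}]'

```text
t: 15.7
eef_pos: [0.4995, 0.108, 0.2283]
tcp_rot: [-0.0, 0.683, 0.73, -0.0]
contact_force: [1.2, -0.5, 0.0]
width: 0.999
grasp_force: 0.0
```

Request:
nudge_tcp --moves '[{"aperture": 1, "d": [-0.045, 0.01, 0]}, {"aperture": 1, "d": [-0.045, 0.01, 0]}, {"aperture": 1, "d": [-0.045, 0.01, 0]}, {"aperture": 1, "d": [-0.045, 0.01, 0]}, {"aperture": 1}, {"aperture": 1}]'

```text
t: 16.3
eef_pos: [0.5518, -0.0696, 0.2262]
tcp_rot: [-0.001, 0.684, 0.73, -0.0]
contact_force: [0.1, -0.3, -0.6]
width: 0.998
grasp_force: 0.0
```

```bash
python3 - <<'E'
from h import *
w=eyes.snapshot("wrist");np.save("pics/w9.npy",w,allow_pickle=True);rel((.61,-.26,.25))
E
```

```text
eef [ 0.5518 -0.0686  0.2264] rel [-0.1948  0.0453 -0.0237] tool y yaw 0.066 turn None tilt [-0.001  0.001 -1.   ] F [-0.8 -0.1  0.1] w 87.9
```

Request:
nudge_tcp --moves '[{"aperture": 1, "d": [-0.045, 0.01, 0]}, {"aperture": 1, "d": [-0.045, 0.01, 0]}, {"aperture": 1, "d": [-0.045, 0.01, 0]}, {"aperture": 1, "d": [-0.045, 0.01, 0]}, {"aperture": 1, "d": [-0.01, 0.01, 0]}, {"aperture": 1}, {"aperture": 1}]'

```text
t: 17.05
eef_pos: [0.6147, -0.2532, 0.2266]
tcp_rot: [-0.0, 0.682, 0.731, 0.0]
contact_force: [-0.2, 0.8, 0.2]
width: 1.002
grasp_force: 0.0
```

```bash
python3 - <<'E'
from h import *
rel((.638,-.23,.09))
w=eyes.snapshot("wrist");np.save("pics/w10.npy",w,allow_pickle=True)
b=np.load("pics/w9.npy",allow_pickle=True).item()
im=np.zeros((600,800,3),np.uint8);im[:384,:512]=w["img"]
u=proj(b,[[.5025,.073,.05]])[0].astype(int);y0=max(u[1]-60,0);x0=u[0]-45;c=b["img"][y0:y0+120,x0:x0+90];c=cv2.resize(c,None,fx=3.1,fy=3.1,interpolation=cv2.INTER_CUBIC)[:384,:280];im[:c.shape[0],516:516+c.shape[1]]=c
print("crop",x0,y0,c.shape);cv2.imwrite("pics/w10.png",im[:384,:,::-1])
E
```

```text
eef [ 0.6147 -0.2532  0.2266] rel [0.0215 0.0248 0.1366] tool y yaw 0.069 turn None tilt [-0.     0.001 -1.   ] F [-0.2  0.8  0.2] w 88.2
crop 169 0 (372, 279, 3)
```

View pics/w10.png

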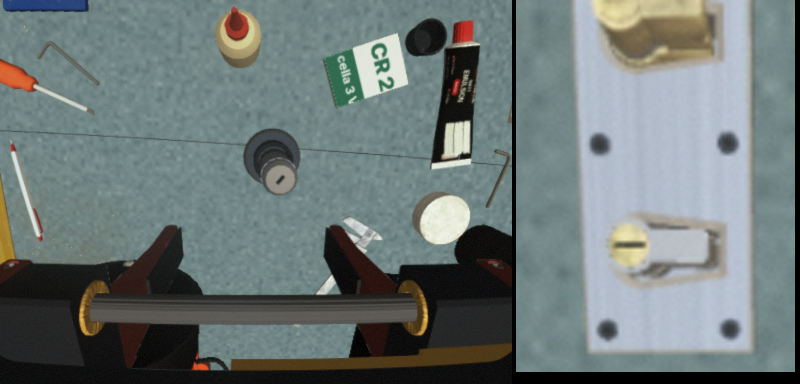

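The microscope top disc is at (280,178), and the fingers and oiler are clear of it. The inset shows the nickel cylinder seated with its keyway at inset (629,245), and the brass one in the left bore. By my count this was the 11th picture, one over the limit of 10, so I'll work on numbers only from here.

```bash
python3 - <<'E'
from h import *
a,b,c,d=[np.load(f"pics/w{i}.npy",allow_pickle=True).item() for i in(1,2,10,9)]
f=.64
print("scope",tri([(b,(744*f,370*f)),(c,(280,178))]),tri([(a,(648*f,243*f)),(b,(744*f,370*f)),(c,(280,178))]),onz(c,[(280,178)],.125),onz(b,[(744*f,370*f)],.125))
# fit disc in w10
g=cv2.medianBlur(cv2.cvtColor(c["img"],cv2.COLOR_RGB2GRAY),3)
h=cv2.HoughCircles(g[150:210,250:310],3,1,40,param1=100,param2=12,minRadius=12,maxRadius=22);print(None if h is None else h[0][:2]+[250,150,0])
print("nickel key",onz(d,[(169+113/3.1,245/3.1)],.0685))
t=eyes.snapshot("top");np.save("pics/t9.npy",t,allow_pickle=True)
for n,p in(("L",(.492,.1077,.0685)),("R",(.4966,.0379,.0685))):
    u=proj(t,[p])[0];x,y=u.round().astype(int);print(n,u);print(t["img"][y-4:y+5,x-4:x+5].sum(2)//3)
rel((.638,-.23,.09))
E
```

```text
scope (array([ 0.63644861, -0.22990426,  0.12226482]), [np.float64(0.0007839895623922292), np.float64(0.0007839895623921684)]) (array([ 0.63646109, -0.22945774,  0.1231334 ]), [np.float64(0.0007908102270003893), np.float64(0.0007557711147548358), np.float64(0.0010513741513735657)]) [[ 0.63594275 -0.23005842  0.125     ]] [[ 0.63420821 -0.22787461  0.125     ]]
[[279.5        174.5         18.10000038]]
nickel key [[0.49692625 0.03579703 0.0685    ]]
L [196.38377019 203.30658546]
[[204 202 198 200 180 164 172 140 112]
 [201 197 200 201 188 185 181 131 123]
 [201 200 199 193 192 202 184 131 113]
 [196 197 194 190 201 177 184 161 108]
 [198 196 198 206 212 157 169 174 117]
 [198 193 193 209 211 151 183 206 139]
 [194 195 193 189 207 224 198 136 114]
 [199 195 197 190 152 118  91  71  91]
 [202 199 199 199 188 145 109  91 104]]
R [214.68944116 202.6909148 ]
[[196 197 201 153 175 202 183 154 175]
 [193 193 188 173 187 196 176 140 167]
 [193 193 191 157 175 175 159 147 163]
 [195 198 187 183 198 175 188 196 184]
 [191 192 180 196 207 177 187 178 166]
 [192 190 178 160 181 177 150 109 146]
 [191 194 185 129  91 100  75  51 151]
 [194 193 191 168 119 101 113 141 180]
 [196 191 193 191 167 148 146 172 192]]
eef [ 0.6146 -0.2531  0.2273] rel [0.0214 0.0249 0.1373] tool y yaw 0.069 turn None tilt [ 0.001  0.    -1.   ] F [-0.3  0.9  0.3] w 88.1
```

Request:
nudge_tcp --moves '[{"aperture": 1, "d": [0.022, 0.023, 0]}, {"aperture": 1, "d": [0, 0, 0.02]}, {"aperture": 1}, {"aperture": 1}]'

```text
t: 17.55
eef_pos: [0.6355, -0.2306, 0.2068]
tcp_rot: [-0.0, 0.683, 0.731, -0.0]
contact_force: [-0.5, -0.1, -0.8]
width: 0.998
grasp_force: 0.0
```

```bash
python3 - <<'E'
from h import *
rel((.636,-.2296,.09))
w=eyes.snapshot("wrist");np.save("pics/w11.npy",w,allow_pickle=True)
g=cv2.medianBlur(cv2.cvtColor(w["img"],cv2.COLOR_RGB2GRAY),3)
u=proj(w,[[.636,-.2296,.125]])[0];x,y=u.astype(int);print(u)
x0,y0=max(x-45,0),max(y-45,0)
h=cv2.HoughCircles(g[y0:y+45,x0:x+45],3,1,60,param1=100,param2=10,minRadius=15,maxRadius=30)
if h is not None:
    for c in h[0][:2]: print(c+[x0,y0,0],onz(w,[(c[0]+x0,c[1]+y0)],.125))
E
```

```text
eef [ 0.6355 -0.2306  0.2068] rel [0.0009 0.0007 0.1168] tool y yaw 0.068 turn None tilt [-0.001  0.    -1.   ] F [-0.5 -0.1 -0.8] w 87.9
[254.65945701 207.83585729]
[254.5        175.5         29.39999962] [[ 0.63394754 -0.20231605  0.125     ]]
```

Request:
nudge_tcp --moves '[{"aperture": 1, "d": [0.0005, 0.0005, 0.03]}, {"aperture": 1, "d": [0, 0, 0.04]}, {"aperture": 1, "d": [0, 0, 0.03]}, {"aperture": 1, "d": [0, 0, 0.015]}, {"aperture": 0.5}, {"aperture": 0.45}, {"aperture": 0.45}, {"aperture": 0.45}, {"aperture": 0.45}, {"aperture": 0.45}]' --grip_force 20

```text
t: 18.6
eef_pos: [0.6367, -0.2312, 0.0924]
tcp_rot: [0.0, 0.683, 0.73, 0.0]
contact_force: [0.2, 0.4, 0.0]
width: 0.493
grasp_force: 0.0
```

```bash
python3 -c "
from h import *
rel((.636,-.2296,.09))"
```

```text
eef [ 0.6367 -0.2312  0.0924] rel [ 0.0016 -0.0006  0.0024] tool y yaw 0.067 turn None tilt [ 0.001 -0.    -1.   ] F [0.2 0.4 0. ] w 43.4
```

Request:
nudge_tcp --moves '[{"aperture": 0.2}, {"aperture": 0.2}, {"aperture": 0.2}, {"aperture": 0.2}, {"aperture": 0.2}]' --grip_force 20

```text
t: 19.1
eef_pos: [0.6365, -0.2311, 0.0918]
tcp_rot: [0.0, 0.683, 0.73, 0.0]
contact_force: [-0.6, 1.3, 0.7]
width: 0.371
grasp_force: 20.0
```

```bash
python3 -c "
from h import *
rel((.636,-.2296,.09))"
```

```text
eef [ 0.6365 -0.2311  0.0918] rel [ 0.0015 -0.0004  0.0018] tool y yaw 0.067 turn None tilt [ 0. -0. -1.] F [-0.6  1.3  0.7] w 32.6
```

Request:
nudge_tcp --moves '[{"aperture": 0.2, "d": [0, 0, -0.01]}, {"aperture": 0.2, "d": [0, 0, -0.03]}, {"aperture": 0.2, "d": [0, 0, -0.04]}, {"aperture": 0.2, "d": [0, 0, -0.04]}, {"aperture": 0.2, "d": [0, 0, -0.04]}, {"aperture": 0.2, "d": [0, 0, -0.03]}, {"aperture": 0.2}, {"aperture": 0.2}]'

```text
t: 19.9
eef_pos: [0.6366, -0.2312, 0.2821]
tcp_rot: [0.001, 0.683, 0.73, 0.0]
contact_force: [-0.6, 0.3, -1.7]
width: 0.374
grasp_force: 20.0
```

```bash
python3 - <<'E'
from h import *
rel((.492,.1075,.282))
s=eyes.snapshot("side");np.save("pics/s1.npy",s,allow_pickle=True);t=eyes.snapshot("top")
e=robot.observe()["eef_pos"]
for dz in(-.082,-.06,-.04):
    print(dz,proj(s,[e+[0,0,dz]]))
u=proj(s,[e+[0,0,-.05]])[0].round().astype(int);g=cv2.cvtColor(s["img"],cv2.COLOR_RGB2GRAY)
for r in range(u[1]-8,u[1]+22,2): print(r,g[r,u[0]-16:u[0]+17].tolist())
E
```

```text
eef [ 0.6366 -0.2312  0.2821] rel [ 3.476e-01 -1.216e-01 -2.000e-04] tool y yaw 0.067 turn None tilt [ 0.001 -0.001 -1.   ] F [-0.6  0.3 -1.7] w 33.0
-0.082 [[297.54501614 181.91440065]]
-0.06 [[298.08167194 174.80361882]]
-0.04 [[298.57961952 168.21811319]]
164 [192, 190, 194, 192, 190, 193, 186, 185, 193, 207, 137, 54, 79, 91, 94, 92, 96, 98, 107, 107, 110, 107, 104, 89, 156, 202, 206, 203, 200, 198, 195, 202, 150]
166 [195, 199, 196, 196, 189, 184, 191, 195, 200, 210, 143, 26, 23, 61, 71, 88, 102, 107, 111, 112, 112, 97, 78, 36, 157, 206, 196, 195, 196, 192, 202, 165, 94]
168 [199, 199, 201, 199, 196, 196, 197, 198, 193, 211, 168, 81, 29, 15, 16, 24, 28, 25, 23, 23, 27, 17, 0, 67, 179, 210, 199, 194, 189, 192, 209, 155, 84]
170 [187, 191, 193, 198, 197, 196, 188, 191, 199, 209, 179, 108, 84, 92, 89, 83, 71, 72, 68, 88, 92, 94, 99, 153, 196, 200, 194, 193, 201, 200, 203, 156, 78]
172 [200, 204, 194, 192, 190, 195, 192, 196, 198, 203, 154, 81,
[... 1079 characters left out ...]
188, 192, 195, 196, 198]
186 [85, 97, 100, 163, 189, 190, 193, 186, 197, 201, 199, 188, 187, 196, 198, 194, 193, 193, 192, 194, 190, 183, 184, 195, 197, 196, 189, 193, 187, 196, 225, 237, 235]
188 [126, 120, 121, 122, 170, 193, 199, 204, 200, 199, 191, 194, 186, 178, 191, 195, 193, 193, 197, 199, 199, 201, 196, 199, 190, 215, 255, 255, 255, 255, 255, 255, 255]
190 [98, 109, 104, 78, 123, 179, 199, 197, 198, 196, 199, 202, 197, 187, 198, 198, 202, 201, 206, 199, 199, 203, 200, 197, 255, 255, 255, 255, 255, 255, 255, 255, 255]
192 [134, 175, 174, 202, 250, 239, 203, 195, 199, 200, 190, 187, 183, 188, 194, 194, 193, 194, 192, 195, 192, 186, 201, 176, 255, 255, 255, 255, 255, 255, 255, 255, 255]
```

The microscope is held upright: its axis column in the side image is 298.5 against 298.2 predicted, and the nose end is near row 182 as expected. Now to carry it over.

Request:
nudge_tcp --moves '[{"aperture": 0.2, "d": [0.02, -0.007, 0]}, {"aperture": 0.2, "d": [0.037, -0.013, 0]}, {"aperture": 0.2, "d": [0.037, -0.013, 0]}, {"aperture": 0.2, "d": [0.037, -0.013, 0]}, {"aperture": 0.2, "d": [0.037, -0.013, 0]}, {"aperture": 0.2, "d": [0.037, -0.013, 0]}, {"aperture": 0.2, "d": [0.037, -0.013, 0]}, {"aperture": 0.2, "d": [0.037, -0.013, 0]}, {"aperture": 0.2, "d": [0.037, -0.0125, 0]}, {"aperture": 0.2, "d": [0.0315, -0.011, 0]}, {"aperture": 0.2}, {"aperture": 0.2}]'

```text
t: 21.2
eef_pos: [0.4914, 0.1077, 0.2799]
tcp_rot: [-0.001, 0.682, 0.731, -0.001]
contact_force: [0.6, -0.8, -0.5]
width: 0.374
grasp_force: 20.0
```

Request:
nudge_tcp --moves '[{"aperture": 0.2, "d": [0, 0, 0.02]}, {"aperture": 0.2, "d": [0, 0, 0.03]}, {"aperture": 0.2, "d": [0, 0, 0.02]}, {"aperture": 0.2}, {"aperture": 0.2}, {"aperture": 0.2}]'

```text
t: 21.8
eef_pos: [0.4926, 0.107, 0.213]
tcp_rot: [0.001, 0.683, 0.73, 0.001]
contact_force: [-0.0, 0.3, -0.4]
width: 0.374
grasp_force: 20.0
```

```bash
python3 - <<'E'
from h import *
rel((.492,.1075,.1615))
E
```

```text
eef [0.4926 0.107  0.213 ] rel [ 0.0006 -0.0007  0.0515] tool y yaw 0.066 turn None tilt [ 0.002  0.    -1.   ] F [-0.   0.3 -0.4] w 32.9
```

Request:
nudge_tcp --moves '[{"aperture": 0.2, "d": [0, 0, 0.02]}, {"aperture": 0.2, "d": [0, 0, 0.02]}, {"aperture": 0.2, "d": [0, 0, 0.011]}, {"aperture": 0.2}, {"aperture": 0.2}, {"aperture": 0.2}, {"aperture": 0.2}]'

```text
t: 22.5
eef_pos: [0.4925, 0.1076, 0.1619]
tcp_rot: [0.001, 0.683, 0.73, 0.001]
contact_force: [0.4, 0.1, 0.5]
width: 0.372
grasp_force: 20.0
```

```bash
python3 - <<'E'
from h import *
rel((.492,.1075,.1615))
s=eyes.snapshot("side");e=robot.observe()["eef_pos"]
n=proj(s,[e+[0,0,-.082],[.492,.1077,.0685],[.492,.1077,.035]]);print(n)
c0=int(n[0,0])-12;g=s["img"]
for r in range(int(n[0,1])-12,int(n[2,1])+2): print(r,c0,[f"{p[0]-p[2]:d}/{p.sum()//3}" for p in g[r,c0:c0+25:2].astype(int)])
E
```

```text
eef [0.4925 0.1076 0.1619] rel [-0.     -0.0005  0.0004] tool y yaw 0.067 turn None tilt [ 0.002  0.    -1.   ] F [0.4 0.1 0.5] w 32.7
[[259.59348217 154.46262022]
 [259.42461059 157.30483511]
 [259.23169829 165.79208033]]
142 247 ['-16/199', '-14/195', '-17/193', '-13/206', '-5/102', '6/71', '6/98', '7/108', '6/91', '-9/111', '-16/205', '-13/200', '-16/202']
143 247 ['-13/194', '-12/195', '-17/195', '-16/196', '-9/121', '4/37', '5/63', '5/74', '-1/49', '-10/120', '-16/202', '-13/199', '-13/199']
144 247 ['-14/199', '-15/194', '-13/199', '-17/198', '-8/135', '-3/18', '3/14', '-1/23', '0/3', '-13/158', '-17/202', '-16/196', '-13/200']
145 247 ['-15/206', '-14/196', '-15/201', '-17/199', '-7/148', '3/71', '7/57', '3/54', '10/86', '-14/180', '-18/197', '-17/197', '-13/194']
146 247 ['-12/206', '-16/204', '-16/198', '-16/197', '-5/143', '7/92', '9/96', '10/101', '9/107', '-15/175', '-17/190', '-15/198', '-15/200']
147 247 ['-15/198', '-13/200', '-14
[... 2135 characters left out ...]
/208']
162 247 ['-15/203', '-17/197', '-18/195', '-12/199', '3/244', '36/141', '79/174', '78/181', '80/198', '82/201', '7/235', '-6/179', '-1/229']
163 247 ['-16/205', '-15/194', '-16/195', '-9/198', '0/255', '25/200', '79/172', '80/178', '81/187', '84/184', '3/249', '2/233', '2/231']
164 247 ['-15/200', '-16/192', '-17/192', '-8/207', '0/255', '19/217', '80/175', '75/168', '80/173', '82/165', '-3/250', '1/254', '1/221']
165 247 ['-18/193', '-18/199', '-16/205', '2/217', '2/252', '23/207', '75/181', '48/184', '79/175', '77/165', '8/238', '-1/254', '1/218']
166 247 ['-14/200', '-13/200', '-15/200', '1/222', '0/252', '25/181', '42/177', '27/179', '79/174', '86/179', '28/216', '0/254', '7/214']
```

Side view agrees: the nose end is about 11 mm above the brass keyway face and laterally aligned. One small 1.5 mm centring shift, settle, and hand in.

Request:
nudge_tcp --moves '[{"aperture": 0.2, "d": [-0.0015, 0, 0]}, {"aperture": 0.2}, {"aperture": 0.2}, {"aperture": 0.2}, {"aperture": 0.2}, {"aperture": 0.2}]'

```text
t: 23.15
eef_pos: [0.4921, 0.106, 0.1606]
tcp_rot: [-0.0, 0.683, 0.73, -0.0]
contact_force: [0.3, 1.1, -0.5]
width: 0.372
grasp_force: 20.0
```

```bash
python3 -c "
from h import *
rel((.492,.1075,.1615));print(abs(robot.observe()['dq']).max());print(robot.hand_in())"
```

```text
eef [0.4921 0.106  0.1606] rel [ 0.0015  0.     -0.0009] tool y yaw 0.067 turn None tilt [-0.  0. -1.] F [ 0.3  1.1 -0.5] w 32.8
0.0015752313671415124
the job is handed in; nothing more can be done
None
```

I handed the job in at about 23 s, with no verdict returned: both cylinders are seated and released, and the microscope is held still with its nose about 1 cm above the left cylinder's keyway by my measurements, but I viewed 11 pictures, one over the limit of 10.

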